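# Present a notched slide to the label reader

## Task

Take the orange-ended slide carrier out of the drying rack and present it to the label reader: coloured end in the slanted cradle, notched corner down over the yellow key, label side up towards the reader's head. Push it gently fully home so that it holds the sprung detect pin down, and finish while still holding it there, because it is read only while the pin is down. Hold it by the clear half, keep the fingers off the coloured label end, and leave the blue-ended carrier and the things around where they are.

Things in the scene. Friction and masses are not known exactly. Their poses are not given: they have to be found in the camera images.
- slide_orange: slide carrier to present: glass slide in a flat grey frame, 90 mm long (x), 8 thick (y), 40 high (z), about 45 g, bears a firm grip (50 N). Origin: middle of its lower long edge. x = +15 to +45 mm is the orange frosted label end; the clear half is x = -45 to +15 mm. At the start it stands upright (z up) in the rack, top edge 70 mm above the work surface
- slide_orange_label (a point): centre of the label, at (29, 4, 25) mm in the carrier's frame: a white 22 x 24 mm label with black code squares on the face that looks to the carrier's +y, at its orange end. The -y face has no label
- slide_orange_notch (a point): the notch: the lower corner of the orange end is cut out square, 10 mm along x and 10 mm along z, through the thickness. This point is the notch's inner corner, at (35, 0, 10) mm in the carrier's frame
- slide_blue: a second carrier, the same but blue-ended, in the same rack 45 mm away (centre to centre), parallel to the first and turned the other way; to be left alone
- rack: white drying rack, fixed, foot 80 x 116 mm, origin under its centre, turned at any angle. Two combs, 8 mm thick, run along its y at x = -26 and +26 mm; carriers stand in them with their length along the rack's x, at y = +22.5 or -22.5 mm, ends overhanging. Groove floor 30 mm above the work surface, teeth up to 40 mm, grooves 10 mm wide (1 mm free each side)
- cradle: the reader's slanted cradle, fixed. A seated carrier has the same frame: x along it to its orange end, y out of the label face (45 degrees above level), z up the slope (45 degrees above level, leaning towards the robot's near right; carriers go in along -z). Origin: on the seat under the middle of the carrier's lower edge, 45 mm above the work surface
- cradle_mouth (a point): middle of the mouth, at (27, 0, 16) mm in the cradle's frame. Seat (z = 0), back rest (to z = 41, bent back from 33) and front lip (to z = 16, flared from 10) span x = 1 to 53 mm; at x < 0 all is open bench, so the carrier's clear half stands out free there. Channel 12.5 mm wide: 2 mm free behind a carrier, 2.5 mm before it
- cradle_key (a point): top middle of the yellow key on the seat, at (43.5, 0, 7) mm in the cradle's frame: 8 mm along x, 7 mm high, against the end wall (x = 47.5 mm, 2.5 mm beyond a seated carrier). It enters the notch; a carrier put in any other way stands on it
- label_spot (a point): where the label's centre comes when the carrier is seated: (29, 4, 25) mm in the cradle's frame. The optics head hangs over it, at y = 53 to 84, x = 11 to 63, z = 1 to 39 mm; bracket and white electronics box (80 mm high) lie beyond x = 53 mm
- pin (a joint): sprung steel detect pin, 8 mm across, in the cradle's seat at x = 20 mm: 0 = out (stands 5 mm proud of the seat), 0.005 m = pressed flush; moves along the cradle's -z; takes 1 N to start and 3 N to press flush. It is read as down from about 0.0035 m
- timer: white bench timer, 62 x 62 x 20 mm, bystander, origin under its centre
- marker: black-capped marker lying flat, 132 mm long (its y), 12 mm thick, bystander
- bottle: glass bottle with blue cap, 58 mm wide, 105 mm high, bystander, origin under its centre

How it is judged:
On the way:
1. the orange-ended carrier is lifted clear of the rack in the fingers (height (world z) of slide_orange above 0.055 m and contact force between the fingers and slide_orange above 1 N), for 0.2 s.
At the end, for the whole second after the job is handed in: the orange-ended carrier is still held in the fingers (over 2 N) and at rest, its coloured end in the cradle: label centre within 6 mm of its place, both its length and its label face within 0.15 rad of the cradle's, label face up, and it holds the detect pin down by more than 3.5 of 5 mm (value of joint pin above 0.0035 m and distance between slide_orange_label and label_spot below 0.006 m and angle between the y axis of slide_orange and the y axis of cradle, either way round below 0.15 rad and angle between the x axis of slide_orange and the x axis of cradle, either way round below 0.15 rad and angle between slide_orange's own y axis and vertical below 1 rad and contact force between the fingers and slide_orange above 2 N and contact force between slide_orange and pin above 0.5 N and linear speed of slide_orange below 0.02 m/s); the arm keeps its last pose, push and grip.
It fails at once if the fingers touch the coloured label end (contact force between the fingers and slide_orange_end above 0.5 N).
It fails at once if the carrier is rammed into the reader (over 40 N) (contact force between slide_orange and reader above 40 N).
It fails at once if the blue-ended carrier is disturbed (distance of slide_blue from where it was at the start of the episode above 0.012 m).
It fails at once if a bystander is pushed (distance of any of timer, marker, bottle from where it was at the start of the episode above 0.02 m).
It also fails if it takes over 42 s, if anything falls off the work surface, if the arm or the gripper's body presses on something with over 40 N, if the wrist force passes 120 N, or if a joint passes its speed limit or range.

## Robot

A 6-joint arm with a two-finger parallel gripper is mounted at the origin on a cart in front of the work surface, level with it; the furniture and walls round the work are solid. World frame = base frame: x ahead of the robot, y to its left, z up, the work surface at z = 0. Lengths are in m, angles in rad, forces in N, time in s.
With the tool pointing down it reaches from about 0.375 to 0.9 m from the base axis. Payload 3.1 kg.
Tool frame: the origin (TCP) lies between the finger pads; the fingertips stand 17 mm ahead of it and the grasp point (between the pads) lies 2 mm behind it; z points along the fingers, y is the line along which they close (so a half turn about z gives the same grasp; the last joint's range is limited). The gripper opens to 85 mm and grips with 20 to 120 N. Pads are 22 mm wide; open, the fingers measure 114 mm over their backs; the gripper's body (76 mm by 85 mm) begins 54 mm behind the grasp point. The pads swing forward as they close: fully open they stand 13 mm farther back than shut.
Start: joints at [-1.52, 0.527, 1.433, -0, 1.181, -0.178], TCP at [0.142, -0.609, 0.248] pointing down, gripper open.
Joint ranges: [-3.08, 3.08], [-0.75, 2.2], [0.22, 2.44], [-1.43, 4.57], [0, 2.65], [-2.85, 2.85]. Speed limits (rad/s): [2.79, 2.79, 3.14, 3.14, 3.14, 3.14].

## Interface

Orientations are given as a unit quaternion [x, y, z, w].
In Python, from station import sense, vision, order gives the robot as it stands.
- The arm moves only by the shell command python3 -m crank 'ROWS' [OPENING] [FORCE]. ROWS is JSON, a list of rows, each an object with "dp": the shift along the world's x, y, z in units of 30 mm (1.0 is 30 mm), a list of three; "angular": the turn, a rotation vector about the world's x, y, z in degrees, a list of three. In form: [{"dp": [dx, dy, dz], "angular": [ax, ay, az]}, ...]. A call has 1 to 20 rows; each row shifts and turns the commanded pose from where the row before left it; what a row does not reach is not made up. A row lasts 1/10 s, in which the tool goes at most 50 mm and 8.59 degrees, less where a joint would pass 70% of its speed; a pose out of reach is approached as far as the arm can. A call is refused whole if a number of a shift passes 1 or a number of a turn 8.59, either way. A call with a gripper value outside its range is refused whole. OPENING is the closure, from 0 (fully open) to 1 (shut), set as the call begins (- or left out, the last holds). The fingers move at their own pace and stop on an object; FORCE is the grip in N (left out, the last holds). Time passes only in rows, so rows that do not move let the fingers close. It gives the time, the measured TCP pose, the force, the opening and the grip force at its end, in the units of the state.
- sense(): the state, without advancing time (a new reading comes with each control period).
- vision.snapshot(name): name is "scene" or "top" or "wrist"; returns a dict with "image" (400x640x3 uint8, blue, green, red), "range_z" (400x640 float32, m along the optical axis (not along the pixel's ray), 0 where there is no reading), "mtx" (3x3 intrinsics, pixels), "pose" (4x4, takes a point from camera to world coordinates); the wrist camera has in their place "mount" (4x4, takes a point from camera to tool coordinates, whose origin is the TCP and whose axes are the flange's). Camera axes: x right, y down, z forward; pixel columns grow to the right and rows downward; lengths in m; the calibration is good to about 2 mm. A picture is of the moment at which its call begins: read the wrist's pose just before it.
- order.sign_off(): hands the job in; it is judged then, once.
The state is a dict: "t": time; "q": joint angles; "qd": joint speeds; "tau": joint torques, N m; "tcp_pos": TCP position; "tool_rot": TCP orientation; "force": force on the tool from outside, world axes, zero at the start; "ft_torque": the same for the moment, N m; "finger_gap": opening from 0.0 (shut) to 1.0 (fully open); "gripper_force": force on a finger pad.
Only numpy, scipy, OpenCV 4.12 (cv2) and the standard library are available. Lean on these libraries where they do the work, as an engineer would, in place of code of your own. Each camera call takes 0.05 s, during which the arm holds its last target. There are 200 camera calls.

## Working session

There is one attempt and no reset: what is moved stays moved. The work goes in short steps, Python scripts to look and compute and a shell command to move; the robot and the scene stay as the last step left them, time stands still between calls to the robot, and variables do not carry over. Pictures are saved under pics/ and viewed, at most 10 in all, crops included, and the job is handed in when it is done.

```bash
ls; mkdir -p pics; python3 - <<'E'
from station import sense,vision
import cv2,numpy as np
s=sense();print(s)
for n in("scene","top"):
    d=vision.snapshot(n);cv2.imwrite(f"pics/{n}0.png",d["image"]);np.savez(f"{n}0.npz",**d)
    print(n,d["mtx"].round(1).tolist(),d["pose"].round(4).tolist())
E
```

```text
pics
{'t': 0.0, 'q': array([-1.51949353e+00,  5.28488665e-01,  1.43391716e+00, -6.71714322e-06,
        1.18141922e+00, -1.78471013e-01]), 'qd': array([-0.00049064, -0.00040139,  0.00044143,  0.00076404,  0.00042487,
       -0.00080832]), 'tau': array([-9.51750917e-04, -4.42342615e+01, -1.78026563e+01, -1.70161447e-04,
        8.55073653e-03, -1.26412630e-05]), 'tcp_pos': array([ 0.14235676, -0.60785921,  0.24731505]), 'tool_rot': array([ 9.93406990e-01,  1.14635540e-01,  6.78250371e-05, -1.11413763e-03]), 'force': array([-0.84695961,  0.16239875,  0.10092425]), 'ft_torque': array([ 0.03504191, -0.00968558,  0.01482143]), 'gripper_force': 0.0, 'finger_gap': 1.002763597700511}
scene [[406.2, 0.0, 315.4], [0.0, 406.2, 199.4], [0.0, 0.0, 1.0]] [[0.488, -0.3554, 0.7972, -0.2979], [-0.8725, -0.2234, 0.4345, -0.4052], [0.0237, -0.9076, -0.4191, 0.5348], [0.0, 0.0, 0.0, 1.0]]
top [[412.3, 0.0, 320.1], [0.0, 412.3, 206.1], [0.0, 0.0, 1.0]] [[0.014, -0.9916, 0.1289, 0.4191], [-0.9999, -0.0132, 0.007, 0.0301], [-0.0052, -0.1289, -0.9916, 1.3416], [0.0, 0.0, 0.0, 1.0]]
```

View pics/scene0.png

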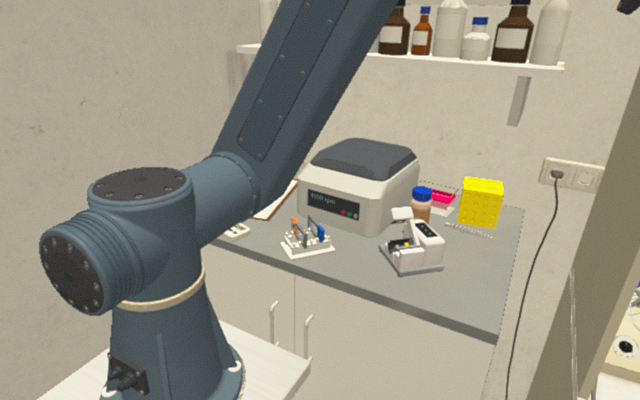

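View pics/top0.png

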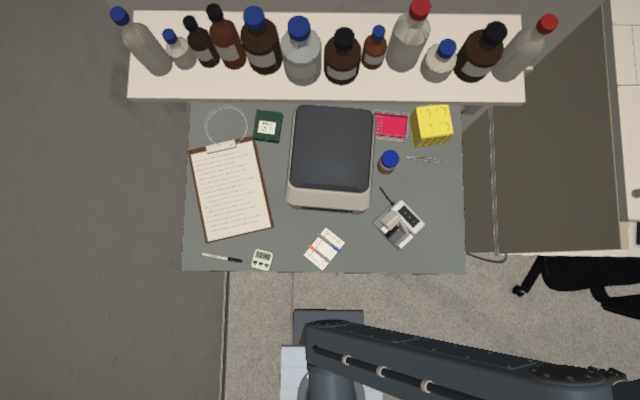

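The scene camera shows the rack near (307,240) and the reader near (412,243). In the top view they are at (323,249) and (400,224).

```bash
cat > h.py <<'E'
import numpy as np,cv2
def pts(d,mask,pose=None):
    v,u=np.nonzero(mask&(d["range_z"]>0)); z=d["range_z"][v,u]; K=d["mtx"]
    c=np.stack([(u-K[0,2])/K[0,0]*z,(v-K[1,2])/K[1,1]*z,z],1)
    P=d["pose"] if pose is None else pose
    return c@P[:3,:3].T+P[:3,3],u,v
def hsv(d,h0,h1,s=100,vv=60):
    return cv2.inRange(cv2.cvtColor(d["image"],cv2.COLOR_BGR2HSV),(h0,s,vv),(h1,255,255))>0
E
python3 - <<'E'
from h import *
for n,box in(("top",(190,280,290,440)),("scene",(190,280,270,450))):
    d=dict(np.load(n+"0.npz"));B=np.zeros((400,640),bool);B[box[0]:box[1],box[2]:box[3]]=1
    for nm,a,b in(("orange",5,18),("yellow",22,35),("blue",100,125)):
        m=hsv(d,a,b,120)&B
        p,u,v=pts(d,m)
        if len(u):print(n,nm,len(u),np.median(u),np.median(v),np.median(p,0).round(4),p.min(0).round(3),p.max(0).round(3))
    m=(d["image"].min(2)>190)&B
    p,u,v=pts(d,m&(np.arange(640)<350)[None] if n=="top" else m&(np.arange(640)<340)[None])
    p=p[(p[:,2]<.05)]; f=p[p[:,2]<.02]; print(n,"rack foot n",len(f),cv2.minAreaRect(f[:,:2].astype('f4')) if len(f) else None, cv2.minAreaRect(p[:,:2].astype('f4')))
t=dict(np.load("top0.npz"))["image"][190:280,300:440];s=dict(np.load("scene0.npz"))["image"][195:285,270:450]
a=cv2.resize(t,None,fx=4,fy=4,interpolation=2);b=cv2.resize(s,None,fx=4,fy=4,interpolation=2)[:,:720]
a=cv2.copyMakeBorder(a,0,0,0,160,0);cv2.imwrite("pics/c0.png",np.vstack([a[:300],b[:300]]) if 0 else cv2.resize(np.vstack([a,b]),(600,600)))
E
```

```text
top orange 18 311.0 247.0 [0.4573 0.0653 0.0693] [ 0.448  0.053 -0.002] [0.469 0.077 0.074]
top yellow 4 397.5 229.5 [ 0.5158 -0.2013  0.0663] [ 0.513 -0.207  0.043] [ 0.517 -0.199  0.071]
top blue 14 335.5 248.0 [ 0.4554 -0.0099  0.0689] [ 0.446 -0.021  0.063] [0.464 0.001 0.076]
top rack foot n 503 ((0.45522186160087585, 0.02577655017375946), (0.07726766169071198, 0.11378344148397446), 51.91167068481445) ((0.45522186160087585, 0.02577655017375946), (0.07726766169071198, 0.11378344148397446), 51.91167068481445)
scene orange 235 415.0 214.0 [ 0.7037 -0.1673  0.0391] [ 0.44  -0.201 -0.002] [0.735 0.25  0.072]
scene yellow 18 406.0 243.0 [ 0.5191 -0.2017  0.0519] [ 0.515 -0.206  0.048] [ 0.525 -0.194  0.057]
scene blue 263 418.0 197.0 [ 0.7082 -0.1699  0.0925] [ 0.443 -0.199  0.035] [0.74  0.003 0.106]
scene rack foot n 350 ((0.561369776725769, 0.13895587623119354), (0.395624041557312, 0.12847080826759338), 48.81182098388672) ((0.561369776725769, 0.13895587623119354), (0.395624041557312, 0.12847080826759338), 48.81182098388672)
```

View pics/c0.png

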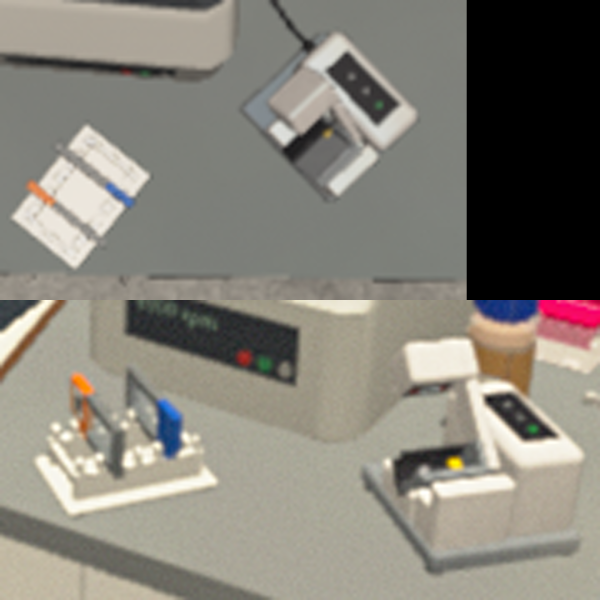

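The crop confirms the orange carrier on the left side of the rack with its orange end far-left. The yellow key sits inside the slanted cradle, with the head above-left of it and the box to the far right. Next is a wrist-feasibility check and the wrist camera mount.

```bash
python3 - <<'E'
from h import *
from station import sense,vision
from scipy.spatial.transform import Rotation as R
d=vision.snapshot("wrist");print(d["mount"].round(3).tolist(),d["mtx"].round(0).tolist())
q=sense()["q"];print(R.from_euler('ZYZYZ',[q[0],q[1]+q[2],q[3],q[4],q[5]+np.pi/2]).as_quat() if 0 else (R.from_euler('Z',q[0])*R.from_euler('Y',q[1]+q[2]+q[4])*R.from_euler('Z',q[5]+np.pi/2)).as_quat(),sense()["tool_rot"])
th=np.radians(47);h=np.array([np.cos(th),np.sin(th),0]);z=np.array([0,0,1.])
Y=(h+z)/2**.5;Z=(z-h)/2**.5;X=np.cross(Y,Z)
for s in(1,-1):
    ty=-Y*s; tz=-Z; T=R.from_matrix(np.stack([np.cross(ty,tz),ty,tz],1))
    for q1 in(-.35,-.55):
      for q23 in (1.9,2.3):
        e=(R.from_euler('Z',q1)*R.from_euler('Y',q23)).inv()*T
        a=e.as_euler('ZYZ');print(s,q1,q23,a[0].round(2),a[1].round(2),((a[2]-np.pi/2+np.pi)%(2*np.pi)-np.pi).round(2))
# pick: tool y dirs
E
```

```text
[[0.0, -0.95, -0.313, 0.079], [1.0, 0.001, -0.001, 0.0], [0.001, -0.313, 0.95, -0.127], [0.0, 0.0, 0.0, 1.0]] [[293.0, 0.0, 315.0], [0.0, 293.0, 196.0], [0.0, 0.0, 1.0]]
[ 9.93405528e-01  1.14650646e-01  5.26668727e-05 -8.26986366e-04] [ 9.93405286e-01  1.14652745e-01  4.75411243e-05 -8.27312800e-04]
1 -0.35 1.9 0.84 1.06 1.61
1 -0.35 2.3 1.09 0.83 1.2
1 -0.55 1.9 0.84 1.2 1.47
1 -0.55 2.3 1.01 0.96 1.11
-1 -0.35 1.9 0.84 1.06 -1.53
-1 -0.35 2.3 1.09 0.83 -1.94
-1 -0.55 1.9 0.84 1.2 -1.67
-1 -0.55 2.3 1.01 0.96 -2.04
```

```bash
python3 -m crank '[{"dp":[0.53,0.68,0],"angular":[0,0,8.35]},{"dp":[0.53,0.68,0],"angular":[0,0,8.35]},{"dp":[0.53,0.68,0],"angular":[0,0,8.35]},{"dp":[0.53,0.68,0],"angular":[0,0,8.35]},{"dp":[0.53,0.68,0],"angular":[0,0,8.35]},{"dp":[0.53,0.68,0],"angular":[0,0,8.35]},{"dp":[0.53,0.68,0],"angular":[0,0,8.35]},{"dp":[0.53,0.68,0],"angular":[0,0,8.35]},{"dp":[0.53,0.68,0],"angular":[0,0,8.35]},{"dp":[0.53,0.68,0],"angular":[0,0,8.35]},{"dp":[0.53,0.68,0],"angular":[0,0,8.35]},{"dp":[0.53,0.68,0],"angular":[0,0,8.35]},{"dp":[0.53,0.68,0],"angular":[0,0,8.35]},{"dp":[0.53,0.68,0],"angular":[0,0,8.35]},{"dp":[0.53,0.68,0],"angular":[0,0,8.35]},{"dp":[0.53,0.68,0],"angular":[0,0,8.35]},{"dp":[0.53,0.68,0],"angular":[0,0,8.35]},{"dp":[0.53,0.68,0],"angular":[0,0,8.35]},{"dp":[0.53,0.68,0],"angular":[0,0,8.35]},{"dp":[0.53,0.68,0],"angular":[0,0,8.35]}]' 0.65 30
cat >> h.py <<'E'
def wrist(name):
    from station import sense,vision
    from scipy.spatial.transform import Rotation as R
    s=sense();d=vision.snapshot("wrist");T=np.eye(4);T[:3,:3]=R.from_quat(s["tool_rot"]).as_matrix();T[:3,3]=s["tcp_pos"]
    d["pose"]=T@d["mount"];np.savez(name+".npz",**d);cv2.imwrite(f"pics/{name}.png",d["image"]);print(s["t"],s["q"].round(2),s["tcp_pos"].round(4),s["finger_gap"]);return d,T,s
E
python3 -c "
from h import *
wrist('w1')"
```

```text
t: 2.15
tcp_pos: [0.4608, -0.1995, 0.2481]
tool_rot: [-0.004, 1.0, 0.0, -0.0]
force: [-0.7, 0.2, -0.1]
finger_gap: 0.351
gripper_force: 0.0
2.15 [-0.63  0.36  1.74 -0.    1.04 -2.21] [ 0.4608 -0.1995  0.2481] 0.3506188656876618
```

View pics/w1.png

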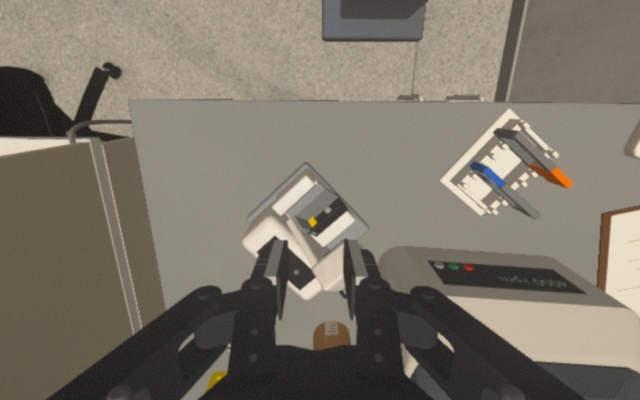

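The wrist view shows the reader near (305,235) with the yellow key at (312,222), and the rack near (510,160) with the orange end at (560,178) and blue at (487,174).

```bash
cat > m.py <<'E'
from h import *
import sys
d=dict(np.load(sys.argv[1]+".npz"))
al=np.ones((400,640),bool);P,u,v=pts(d,al)
W=np.full((400,640,3),np.nan);W[v,u]=P
near=(np.hypot(W[...,0]-.51,W[...,1]+.19)<.12)&(W[...,2]>.002)
near&=(np.arange(400)<290)[:,None]
gx=W[2:,1:-1]-W[:-2,1:-1];gx2=W[1:-1,2:]-W[1:-1,:-2]
N=np.cross(gx,gx2);N/=np.linalg.norm(N,axis=2,keepdims=True);N*=np.sign(N[...,2:])
N=np.pad(N,((1,1),(1,1),(0,0)),constant_values=np.nan)
hd=N[...,:2]/np.linalg.norm(N[...,:2],axis=2,keepdims=True)
h0=np.array([.7,.7])
for nm,m in(("facing+h",near&(abs(N[...,2]-.707)<.15)&(hd@h0>.85)),("facing-h",near&(abs(N[...,2]-.707)<.15)&(hd@-h0>.85))):
    if m.sum()<5: continue
    mv=np.median(N[m],0);q=W[m];mu=np.median(q,0)
    for _ in range(6):
        r=(q-mu)@mv;k=abs(r)<.002
        if k.sum()<5:break
        mu=q[k].mean(0);mv=np.linalg.svd(q[k]-mu)[2][2];mv*=np.sign(mv[2])
    print(nm,m.sum(),k.sum(),mu.round(4),mv.round(3),"az",np.degrees(np.arctan2(mv[1],mv[0])).round(1),"px",np.argwhere(m).mean(0)[::-1].round())
def rect(nm,m):
    q=W[m][:,:2].astype('f4');c,s,a=cv2.minAreaRect(q);print(nm,len(q),np.round(c,4),np.round(s,4),round(a,1))
m=near&(W[...,2]<.02);
l=cv2.connectedComponentsWithStats(m.astype('u1'));print("base z",np.nanmedian(W[m][:,2]))
rect("base",m)
ye=hsv(d,22,35,120)&near;print("yellow",ye.sum(),np.median(W[ye],0).round(4),W[ye].min(0).round(4),W[ye].max(0).round(4))
rk=(np.hypot(W[...,0]-.455,W[...,1]-.026)<.085)&(W[...,2]>.002)
rect("rackfoot",rk&(W[...,2]<.05)&(d["image"].min(2)>120))
for nm,a,b in(("orange",5,18),("blue",100,125)):
    m=hsv(d,a,b,120)&rk&(W[...,2]>.064);rect(nm,m);print(W[m].mean(0).round(4))
m=rk&(W[...,2]>.066)
for s,nm in((1,"O"),(-1,"B")):
    mm=m&(s*((W[...,:2]-[.455,.026])@np.array([-.787,.617]))>0.008);rect("carrier"+nm,mm);print(np.median(W[mm],0).round(4))
im=d["image"][150:310,230:390];cv2.imwrite(f"pics/{sys.argv[1]}c.png",cv2.resize(im,None,fx=3.7,fy=3.7,interpolation=2))
E
python3 m.py w1
```

```text
facing+h 977 24 [ 0.5313 -0.2392  0.0841] [-0.065 -0.121  0.991] az -118.4 px [318. 213.]
facing-h 953 15 [ 0.4678 -0.2399  0.0234] [-0.463 -0.509  0.726] az -132.3 px [310. 224.]
base z 0.0025959977751811303
base 3640 [ 0.4852 -0.1842] [0.2391 0.1888] 77.0
yellow 65 [ 0.5165 -0.2031  0.0506] [ 0.5123 -0.2081  0.0445] [ 0.5219 -0.1972  0.0629]
rackfoot 4944 [0.4597 0.0259] [0.1684 0.159 ] 89.2
orange 251 [0.455  0.0639] [0.031  0.0089] 52.6
[0.4555 0.0628 0.0705]
blue 173 [ 0.4552 -0.0095] [0.0294 0.0069] 51.8
[ 0.4546 -0.0103  0.0712]
carrierO 763 [0.4368 0.0401] [0.091 0.009] 52.4
[0.4352 0.0367 0.0712]
carrierB 651 [0.4734 0.0141] [0.0899 0.0087] 52.0
[0.4717 0.0114 0.0712]
```

View pics/w1c.png

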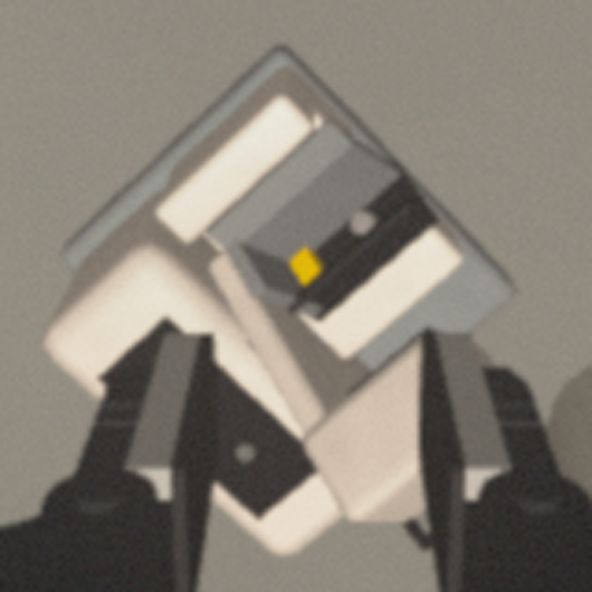

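The crop shows the pin at (362,222), the key at (306,266), and base plate corners at (65,255), (280,47) and (512,295). The grey back rest is in the middle, and the front lip and white block lie below the pin.

```bash
python3 - <<'E'
from h import *
d=dict(np.load("w1.npz"));K=d["mtx"];P=d["pose"]
def cast(cx,cy,z):
    u=230+cx/3.7;v=150+cy/3.7
    r=P[:3,:3]@np.array([(u-K[0,2])/K[0,0],(v-K[1,2])/K[1,1],1]);return P[:3,3]+r*(z-P[2,3])/r[2]
def dep(cx,cy):
    u=int(round(230+cx/3.7));v=int(round(150+cy/3.7));b=np.zeros((400,640),bool);b[v-1:v+2,u-1:u+2]=1
    return np.median(pts(d,b)[0],0).round(4)
for n,c in dict(platein=(280,75),platein2=(490,290),pin=(362,222),key=(306,266),seat=(395,215),white=(230,170),white2=(400,290),back1=(270,190),back2=(340,160),back3=(300,230),lip=(330,300)).items(): print(n,dep(*c))
az=lambda a,b:np.degrees(np.arctan2(*(a-b)[1::-1])).round(1)
z=dep(480,300)[2];c=[cast(*k,z) for k in((65,255),(280,47),(512,295))]
print(z,"plate edge az",az(c[0],c[1]),az(c[1],c[2]),np.round(c,4).tolist())
print("wb",az(cast(345,358,.06),cast(460,260,.06)),"wt",az(cast(157,212,.04),cast(280,97,.04)))
p,k=cast(362,222,.0485),cast(306,266,.050);print("pin",p.round(4),"key",k.round(4),az(k,p),np.linalg.norm(k-p))
M=np.zeros((400,640),'u1');poly=(np.array([[235,225],[325,140],[375,170],[285,255]])/3.7+[230,150]).round().astype(int)
cv2.fillPoly(M,[poly],1);q=pts(d,M>0)[0];mu=np.median(q,0);mv=np.array([.5,.5,.7])
for t in(.006,.004,.003,.002,.002):
    kk=abs((q-mu)@mv)<t;mu=q[kk].mean(0);mv=np.linalg.svd(q[kk]-mu)[2][2];mv*=np.sign(mv[2])
print("back",len(q),kk.sum(),mu.round(4),mv.round(3),np.degrees(np.arctan2(mv[1],mv[0])))
E
```

```text
platein [ 0.4573 -0.2107  0.0363]
platein2 [ 0.5389 -0.1372  0.0193]
pin [ 0.502  -0.1843  0.0509]
key [ 0.5174 -0.202   0.0518]
seat [ 0.4933 -0.1752  0.0669]
white [ 0.4809 -0.2256  0.0642]
white2 [ 0.5302 -0.1708  0.0393]
back1 [ 0.4856 -0.2132  0.0674]
back2 [ 0.477  -0.1921  0.0641]
back3 [ 0.5041 -0.2044  0.0531]
lip [ 0.5276 -0.1947  0.0546]
0.0197 plate edge az -45.3 -137.1 [[0.5271, -0.2877, 0.0197], [0.452, -0.2116, 0.0197], [0.5412, -0.1287, 0.0197]]
wb -45.8 wt -45.9
pin [ 0.5029 -0.1844  0.0485] key [ 0.5178 -0.2023  0.05  ] -50.4 0.023299866202579872
back 529 520 [ 0.491  -0.2026  0.0604] [0.481 0.454 0.75 ] 43.35376267572062
```

```bash
python3 -m crank '[{"dp":[-0.15,0.93,-0.42],"angular":[0,0,6.49]},{"dp":[-0.15,0.93,-0.42],"angular":[0,0,6.49]},{"dp":[-0.15,0.93,-0.42],"angular":[0,0,6.49]},{"dp":[-0.15,0.93,-0.42],"angular":[0,0,6.49]},{"dp":[-0.15,0.93,-0.42],"angular":[0,0,6.49]},{"dp":[-0.15,0.93,-0.42],"angular":[0,0,6.49]},{"dp":[-0.15,0.93,-0.42],"angular":[0,0,6.49]},{"dp":[-0.15,0.93,-0.42],"angular":[0,0,6.49]},{"dp":[0,0,0],"angular":[0,0,0]},{"dp":[0,0,0],"angular":[0,0,0]}]' 0.65
python3 -c "
from h import *
d,T,s=wrist('w2');print(T.round(3))
P,u,v=pts(d,np.ones((400,640),bool));n=np.array([-.787,.617])
k=(np.hypot(P[:,0]-.455,P[:,1]-.026)<.085)&(P[:,2]>.064)&(P[:,2]<.078)&(abs((P[:,:2]-[.4368,.0401])@n)<.012)
c=cv2.minAreaRect(P[k][:,:2].astype('f4'));print(k.sum(),c,np.median(P[k],0))
m=hsv(d,5,18,120)[v,u]&k;print(m.sum(),P[m].mean(0))
"
```

```text
t: 3.2
tcp_pos: [0.4245, 0.0228, 0.1474]
tool_rot: [-0.439, 0.898, -0.0, -0.0]
force: [0.5, 0.6, -0.4]
finger_gap: 0.351
gripper_force: 0.0
3.2 [-0.21  0.45  2.02 -0.    0.68 -2.69] [0.4245 0.0228 0.1474] 0.35129053189969567
[[-0.614 -0.789 -0.     0.424]
 [-0.789  0.614 -0.     0.023]
 [ 0.    -0.    -1.     0.147]
 [ 0.     0.     0.     1.   ]]
1091 ((0.43677598237991333, 0.04002540558576584), (0.0901612862944603, 0.008087283000349998), 51.86079025268555) [0.43418798 0.03675662 0.07126674]
327 [0.45488116 0.06356311 0.07122384]
```

View pics/w2.png

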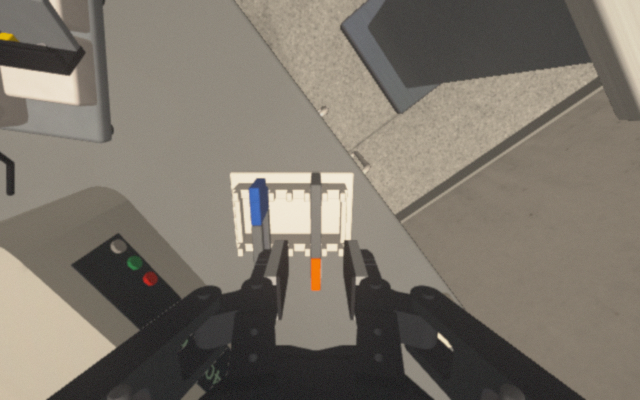

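The view shows the carrier centred between the fingers, grey part (316,215) and orange end (316,275), with blue at (258,205) clear of the left finger. I'll descend and grip.

```bash
python3 -m crank '[{"dp":[-0.01,0.01,-0.7],"angular":[0,0,0]},{"dp":[-0.01,0.01,-0.7],"angular":[0,0,0]},{"dp":[0,0,-0.7],"angular":[0,0,0]},{"dp":[0,0,-0.5],"angular":[0,0,0]},{"dp":[0,0,-0.2],"angular":[0,0,0]},{"dp":[0,0,0],"angular":[0,0,0]},{"dp":[0,0,0],"angular":[0,0,0]}]' 0.65; python3 -m crank '[{"dp":[0,0,0],"angular":[0,0,0]},{"dp":[0,0,0],"angular":[0,0,0]},{"dp":[0,0,0],"angular":[0,0,0]},{"dp":[0,0,0],"angular":[0,0,0]},{"dp":[0,0,0],"angular":[0,0,0]},{"dp":[0,0,0],"angular":[0,0,0]}]' 1 40
```

```text
t: 3.95
tcp_pos: [0.4245, 0.0226, 0.064]
tool_rot: [-0.439, 0.899, -0.0, 0.001]
force: [-0.0, -0.9, 0.3]
finger_gap: 0.351
gripper_force: 0.0
t: 4.55
tcp_pos: [0.4243, 0.0231, 0.0642]
tool_rot: [-0.439, 0.898, -0.001, 0.001]
force: [-0.5, -0.5, 7.7]
finger_gap: 0.08
gripper_force: 40.1
```

```bash
python3 -m crank '[{"dp":[0,0,0.3],"angular":[0,0,0]},{"dp":[0,0,0.5],"angular":[0,0,0]},{"dp":[0,0,0.7],"angular":[0,0,0]},{"dp":[0,0,0.9],"angular":[0,0,0]},{"dp":[0,0,0.9],"angular":[0,0,0]},{"dp":[0,0,0.3],"angular":[0,0,0]}]' 1 40; python3 -m crank '[{"dp":[0,-0.63,0],"angular":[0,0,-8.2]},{"dp":[0,-0.63,0],"angular":[0,0,-8.2]},{"dp":[0,-0.63,0],"angular":[0,0,-8.2]},{"dp":[0,-0.63,0],"angular":[0,0,-8.2]},{"dp":[0,-0.63,0],"angular":[0,0,-8.2]},{"dp":[0,-0.63,0],"angular":[0,0,-8.2]},{"dp":[0,-0.63,0],"angular":[0,0,-8.2]},{"dp":[0,-0.63,0],"angular":[0,0,-8.2]},{"dp":[0,-0.63,0],"angular":[0,0,-8.2]},{"dp":[0,-0.63,0],"angular":[0,0,-8.2]},{"dp":[0,-0.63,0],"angular":[0,0,-8.2]},{"dp":[0,-0.63,0],"angular":[0,0,-8.2]},{"dp":[0,0,0],"angular":[0,0,0]}]'; python3 -m crank '[{"dp":[0,0,0],"angular":[5.16,-5.44,0]},{"dp":[0,0,0],"angular":[5.16,-5.44,0]},{"dp":[0,0,0],"angular":[5.16,-5.44,0]},{"dp":[0,0,0],"angular":[5.16,-5.44,0]},{"dp":[0,0,0],"angular":[5.16,-5.44,0]},{"dp":[0,0,0],"angular":[5.16,-5.44,0]},{"dp":[0,0,0],"angular":[0,0,0]},{"dp":[0,0,0],"angular":[0,0,0]}]'
cat > g.py <<'E'
from h import *
from station import sense
from scipy.spatial.transform import Rotation as R
a=np.radians(-46.5);X=np.array([np.cos(a),np.sin(a),0]);h=np.array([-X[1],X[0],0]);z=np.array([0,0,1.])
Y=(h+z)/2**.5;Z=(z-h)/2**.5;C=np.stack([X,Y,Z],1);O=np.array([.4916,-.1675,.045])
def tell():
    s=sense();t=R.from_quat(s["tool_rot"]).as_matrix()
    print("t",s["t"],"q",s["q"].round(2),"TCP in cradle mm",(C.T@(s["tcp_pos"]-O)*1e3).round(1))
    c=np.stack([-t[:,0],t[:,1],-t[:,2]],1)  # carrier axes from tool
    print("turn left (world deg)",np.degrees(R.from_matrix(C@c.T).as_rotvec()).round(2),"force cradle",(C.T@s["force"]).round(1),"gap",s["finger_gap"].round(3))
    return s
E
python3 -c "
from g import *
tell();wrist('w3')"
```

```text
t: 5.15
tcp_pos: [0.4247, 0.0233, 0.1739]
tool_rot: [-0.439, 0.898, -0.001, 0.002]
force: [1.0, -0.1, -0.5]
finger_gap: 0.085
gripper_force: 39.3
t: 6.45
tcp_pos: [0.4242, -0.2056, 0.1711]
tool_rot: [0.394, 0.919, -0.0, 0.001]
force: [0.4, 0.2, -1.1]
finger_gap: 0.08
gripper_force: 39.2
t: 7.25
tcp_pos: [0.4234, -0.2029, 0.171]
tool_rot: [0.364, 0.85, 0.351, 0.151]
force: [0.7, 0.4, -0.0]
finger_gap: 0.083
gripper_force: 39.3
t 7.25 q [-1.13  0.59  2.02  0.88  1.05 -2.55] TCP in cradle mm [-21.3  36.9 141.3]Traceback (most recent call last):
  File "<string>", line 3, in <module>
    tell();wrist('w3')
    ~~~~^^
  File "g.py", line 10, in tell
    print("turn left (world deg)",np.degrees(R.from_matrix(C@c.T).as_rotvec()).round(2),"force cradle",(C.T@s["force"]).round(1),"gap",s["finger_gap"].round(3))
                                                                                                                                       ^^^^^^^^^^^^^^^^^^^^^
AttributeError: 'float' object has no attribute 'round'
```

```bash
sed -i 's/s\["finger_gap"\].round(3)/round(s["finger_gap"],3)/' g.py; python3 -c "
from g import *
tell();d,T,s=wrist('w3')
P,u,v=pts(d,np.ones((400,640),bool));c=(P-T[:3,3])@T[:3,:3]*1e3  # tool mm
m=(hsv(d,5,18,120)[v,u])&(np.abs(c[:,1])<12)&(np.abs(c[:,2])<45)&(abs(c[:,0])<100)
q=c[m];print(m.sum(),'orange in tool',q.mean(0).round(1),q.min(0).round(1),q.max(0).round(1))
top=q[abs(q[:,2]-np.percentile(q[:,2],20))<2];print(len(top),top.mean(0).round(1),cv2.minAreaRect(q[:,:2].astype('f4')))
k=(np.abs(c[:,1])<10)&(c[:,2]>-15)&(c[:,2]<12)&(c[:,0]<-15)&(c[:,0]>-75);print(k.sum(),cv2.minAreaRect(c[k][:,:2].astype('f4')),np.median(c[k],0))
"
```

```text
t 7.25 q [-1.13  0.59  2.02  0.88  1.05 -2.55] TCP in cradle mm [-21.3  36.9 141.3]
turn left (world deg) [ 0.09 -0.05 -0.15] force cradle [ 0.2  0.5 -0.6] gap 0.083
7.25 [-1.13  0.59  2.02  0.88  1.05 -2.55] [ 0.4234 -0.2029  0.171 ] 0.08340041476827631
158 orange in tool [-39.5   0.2  -6.7] [-45.5  -3.8  -8.1] [-36.2   4.1  -2.4]
149 [-39.4  -0.1  -6.9] ((-40.88808822631836, 0.14069819450378418), (7.905437469482422, 9.348668098449707), 89.79898071289062)
701 ((-30.292503356933594, 0.13313531875610352), (7.917616367340088, 30.52133560180664), 89.93297576904297) [-28.40088448   0.36028554  -6.9904449 ]
```

View pics/w3.png

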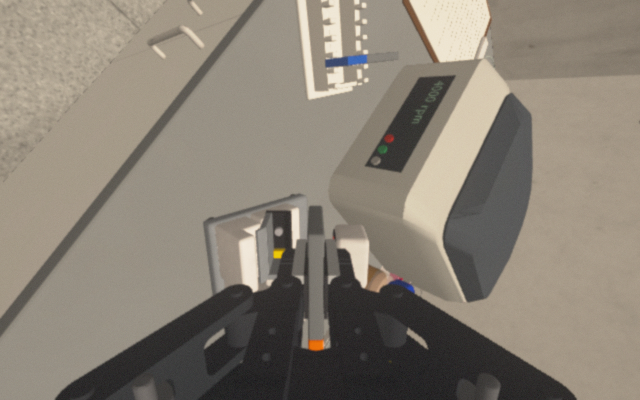

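The carrier sits square in the fingers, with the orange starting at tool x = -36 as expected. The pin shows at about (279,231) and the key at (279,253), left of the fingers.

```bash
python3 -m crank '[{"dp":[0.02,0.02,-0.5],"angular":[0,0,-0.15]},{"dp":[0.02,0.02,-0.7],"angular":[0,0,0]},{"dp":[0.02,0.02,-0.63],"angular":[0,0,0]},{"dp":[0,0,0],"angular":[0,0,0]},{"dp":[0,0,0],"angular":[0,0,0]}]'; python3 -c "
from g import *
tell();d,T,s=wrist('w4')
P,u,v=pts(d,np.ones((400,640),bool));L=(P-O)@C*1e3
def rng(n,m):
    q=L[m]; print(n,m.sum(),np.median(q,0).round(1),np.percentile(q,3,axis=0).round(1),np.percentile(q,97,axis=0).round(1)) if m.sum() else print(n,0)
rng('key',hsv(d,22,35,120)[v,u]&(np.linalg.norm(L-[43,0,5],axis=1)<25))
rng('backrest',(L[:,0]>5)&(L[:,0]<45)&(L[:,2]>12)&(L[:,2]<30)&(abs(L[:,1]+6)<4))
b=(L[:,0]>3)&(L[:,0]<50)&(L[:,2]>1)&(L[:,2]<9)&(L[:,1]>2)&(L[:,1]<14);rng('lip',b)
b=(L[:,0]>0)&(L[:,0]<35)&(abs(L[:,2])<4)&(abs(L[:,1])<5);rng('seat',b)
b=(L[:,0]>10)&(L[:,0]<30)&(L[:,2]>3.5)&(L[:,2]<9)&(abs(L[:,1])<5);rng('pin',b)
cv2.imwrite('pics/w4c.png',cv2.resize(d['image'][180:300,200:360],None,fx=5,fy=5,interpolation=2))
"
```

```text
t: 7.8
tcp_pos: [0.4261, -0.2007, 0.1173]
tool_rot: [0.363, 0.85, 0.351, 0.152]
force: [-0.4, -0.5, 0.1]
finger_gap: 0.081
gripper_force: 39.3
t 7.8 q [-1.13  0.71  2.04  0.96  0.96 -2.69] TCP in cradle mm [-21.    1.4 100.9]
turn left (world deg) [ 0.15  0.09 -0.12] force cradle [ 0.1 -0.4  0.5] gap 0.081
7.8 [-1.13  0.71  2.04  0.96  0.96 -2.69] [ 0.4261 -0.2007  0.1173] 0.08145512518282438
key 0
backrest 0
lip 6 [ 5.4 12.1  1.8] [ 3.4 12.   1.4] [ 7.5 12.1  2.4]
seat 0
pin 0
```

View pics/w4c.png

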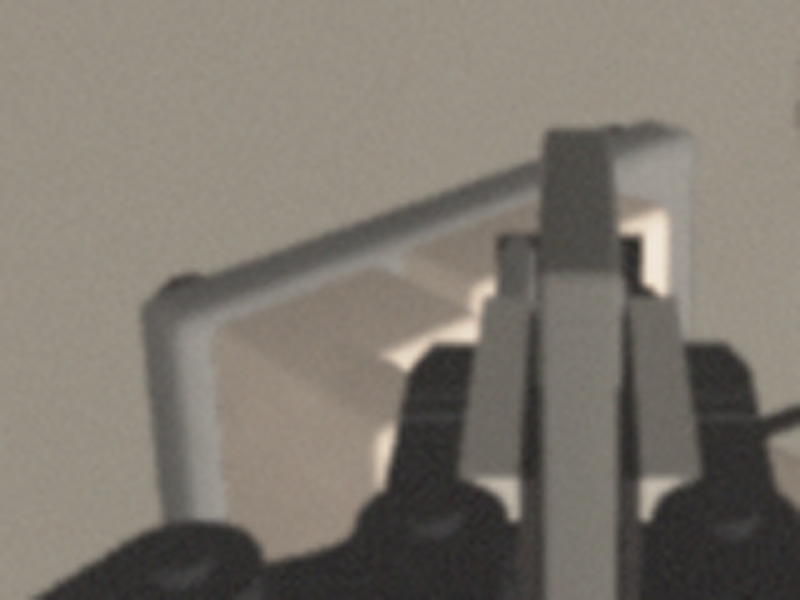

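The carrier's lower end points straight into the channel: carrier at crop x 545–610, back rest at about 535 and lip at about 640. Joint 6 is near its limit, so I'll fit a quick kinematic model to check the last stretch, and re-measure the cradle from w3.

```bash
cat > k.py <<'E'
from g import *
from scipy.optimize import least_squares
s=sense()
D=[([-1.51949,.528489,1.433917,0,1.181419,-.178471],[.14236,-.60786,.24732]),([-.63,.36,1.74,0,1.04,-2.21],[.4608,-.1995,.2481]),([-.21,.45,2.02,0,.68,-2.69],[.4245,.0228,.1474]),([-1.13,.59,2.02,.88,1.05,-2.55],[.4234,-.2029,.1710]),(s["q"],s["tcp_pos"])]
def rot(q):
    return R.from_euler('Z',q[0])*R.from_euler('Y',q[1]+q[2])*R.from_euler('Z',q[3])*R.from_euler('Y',q[4])*R.from_euler('Z',q[5]+np.pi/2)
def fk(q,p):
    a,b,H,L,o,e=p;r=a*np.sin(q[1])+b*np.sin(q[1]+q[2])+e
    return R.from_euler('Z',q[0]).apply([r,o,H+a*np.cos(q[1])+b*np.cos(q[1]+q[2])])+L*rot(q).apply([0,0,1])
f=least_squares(lambda p:np.concatenate([fk(q,p)-x for q,x in D]),[.4,.4,.2,.25,.1,0]);p=f.x
print(p.round(3),"res mm",(abs(f.fun).max()*1e3).round(1),"rot err",(rot(s["q"]).inv()*R.from_quat(s["tool_rot"])).magnitude())
Tq=R.from_matrix(np.stack([-X,Y,-Z],1))
q=np.array(s["q"])
for zz in(100,80,60,45,34):
    x=O+C@np.array([-21,0,zz])/1e3
    g=least_squares(lambda q:np.concatenate([(fk(q,p)-x)*5,(rot(q).inv()*Tq).as_rotvec()]),q);q=g.x;print(zz,q.round(2),g.cost)
E
python3 k.py; python3 -c "
from g import *
d=dict(np.load('w3.npz'))
P,u,v=pts(d,np.ones((400,640),bool));L=(P-O)@C*1e3
def rng(n,m):
    q=L[m]; print(n,m.sum(),np.median(q,0).round(1),np.percentile(q,3,axis=0).round(1),np.percentile(q,97,axis=0).round(1)) if m.sum() else print(n,0)
rng('key',hsv(d,22,35,120)[v,u]&(np.linalg.norm(L-[43,0,5],axis=1)<25))
rng('lip',(L[:,0]>3)&(L[:,0]<50)&(L[:,2]>1)&(L[:,2]<9)&(L[:,1]>2)&(L[:,1]<14))
rng('seat',(L[:,0]>0)&(L[:,0]<35)&(abs(L[:,2])<3)&(abs(L[:,1])<4))
rng('pin',(L[:,0]>10)&(L[:,0]<30)&(L[:,2]>3.5)&(L[:,2]<9)&(abs(L[:,1])<5))
b=(L[:,0]>3)&(L[:,0]<45)&(L[:,2]>12)&(L[:,2]<30)&(abs(L[:,1]+6)<5);rng('back',b)
"
```

```text
[0.406 0.377 0.358 0.294 0.107 0.024] res mm 37.9 rot err 5.045868990055059e-16
100 [-1.14  0.69  2.06  0.95  0.97 -2.68] 4.628394842351405e-30
80 [-1.11  0.72  2.06  0.99  0.94 -2.71] 8.184834335915107e-25
60 [-1.08  0.76  2.05  1.04  0.92 -2.74] 1.4123327833126458e-24
45 [-1.05  0.79  2.05  1.07  0.9  -2.76] 1.939640697439227e-26
34 [-1.04  0.81  2.04  1.1   0.89 -2.77] 1.6660940689052041e-28
key 96 [41.8 -1.5  8.1] [39.6 -5.7  2.3] [48.   4.4  9.4]
lip 111 [21.9  3.7  2.2] [3.9 2.1 1.1] [40.3  9.7  8.1]
seat 206 [13.4  0.1  1.5] [ 1.4 -3.8 -0.9] [34.2  3.8  2.5]
pin 54 [19.5  0.   6.4] [16.4 -2.9  4.6] [23.6  3.7  7.9]
back 130 [24.8 -6.1 21.5] [ 5.1 -6.3 12.8] [43.7 -5.9 29.1]
```

```bash
python3 -m crank '[{"dp":[0.16,0.153,-0.237],"angular":[0,0,0]},{"dp":[0.16,0.153,-0.237],"angular":[0,0,0]},{"dp":[0.16,0.153,-0.237],"angular":[0,0,-0.1]},{"dp":[0.16,0.153,-0.237],"angular":[0,0,0]},{"dp":[0,0,0],"angular":[0,0,0]},{"dp":[0,0,0],"angular":[0,0,0]},{"dp":[0,0,0],"angular":[0,0,0]}]'; python3 -c "
from g import *
tell()"
```

```text
t: 8.55
tcp_pos: [0.4448, -0.1835, 0.0881]
tool_rot: [0.365, 0.849, 0.351, 0.152]
force: [-0.7, 0.3, -0.1]
finger_gap: 0.08
gripper_force: 39.3
t 8.55 q [-1.07  0.78  2.05  1.06  0.9  -2.76] TCP in cradle mm [-20.6  -1.3  62.3]
turn left (world deg) [0.11 0.09 0.13] force cradle [-0.7 -0.3  0.2] gap 0.08
```

```bash
python3 -m crank '[{"dp":[0.078,0.074,-0.093],"angular":[0,0,0]},{"dp":[0.078,0.074,-0.093],"angular":[0,0,0]},{"dp":[0.078,0.074,-0.093],"angular":[0,0,0]},{"dp":[0.078,0.074,-0.093],"angular":[0,0,0]},{"dp":[0,0,0],"angular":[0,0,0]},{"dp":[0,0,0],"angular":[0,0,0]},{"dp":[0,0,0],"angular":[0,0,0]}]'; python3 -c "
from g import *
tell();wrist('w5');tell()"
```

```text
t: 9.25
tcp_pos: [0.4542, -0.1745, 0.077]
tool_rot: [0.365, 0.849, 0.351, 0.152]
force: [-0.3, -1.2, -1.0]
finger_gap: 0.086
gripper_force: 39.3
t 9.25 q [-1.04  0.8   2.05  1.1   0.88 -2.78] TCP in cradle mm [-20.7   0.   45.3]
turn left (world deg) [0.11 0.09 0.12] force cradle [ 0.6 -1.4  0.1] gap 0.086
9.25 [-1.04  0.8   2.05  1.1   0.88 -2.78] [ 0.4542 -0.1745  0.077 ] 0.08595418351002136
t 9.3 q [-1.04  0.8   2.05  1.1   0.88 -2.78] TCP in cradle mm [-20.6  -0.   45.3]
turn left (world deg) [0.12 0.09 0.12] force cradle [-0.4 -0.2 -0.7] gap 0.088
```

```bash
python3 -m crank '[{"dp":[0.026,0.024,-0.035],"angular":[0,0,0]},{"dp":[0.026,0.024,-0.035],"angular":[0,0,0]},{"dp":[0.026,0.024,-0.035],"angular":[0,0,0]},{"dp":[0.026,0.024,-0.035],"angular":[0,0,0]},{"dp":[0.026,0.024,-0.035],"angular":[0,0,0]},{"dp":[0,0,0],"angular":[0,0,0]},{"dp":[0,0,0],"angular":[0,0,0]}]'; python3 -c "
from g import *
tell()"
```

```text
t: 10.0
tcp_pos: [0.458, -0.1708, 0.0718]
tool_rot: [0.365, 0.849, 0.351, 0.152]
force: [-0.4, 0.2, -0.3]
finger_gap: 0.084
gripper_force: 39.5
t 10.0 q [-1.03  0.81  2.05  1.12  0.88 -2.79] TCP in cradle mm [-20.7   0.1  37.8]
turn left (world deg) [0.11 0.08 0.12] force cradle [-0.5 -0.3 -0.1] gap 0.084
```

```bash
python3 -m crank '[{"dp":[0.017,0.016,-0.024],"angular":[0,0,0]},{"dp":[0.017,0.016,-0.024],"angular":[0,0,0]},{"dp":[0,0,0],"angular":[0,0,0]},{"dp":[0,0,0],"angular":[0,0,0]}]'; python3 -c "
from g import *
tell()"
```

```text
t: 10.4
tcp_pos: [0.459, -0.1698, 0.0703]
tool_rot: [0.365, 0.849, 0.351, 0.152]
force: [-2.4, 0.3, 1.5]
finger_gap: 0.084
gripper_force: 39.6
t 10.4 q [-1.03  0.82  2.05  1.12  0.87 -2.8 ] TCP in cradle mm [-20.7   0.1  35.8]
turn left (world deg) [0.1  0.08 0.12] force cradle [-1.8 -0.   2.2] gap 0.084
```

```bash
python3 -m crank '[{"dp":[0.009,0.008,-0.012],"angular":[0,0,0]},{"dp":[0.009,0.008,-0.012],"angular":[0,0,0]},{"dp":[0.009,0.008,-0.012],"angular":[0,0,0]},{"dp":[0,0,0],"angular":[0,0,0]},{"dp":[0,0,0],"angular":[0,0,0]}]'; python3 -c "
from g import *
tell()"
```

```text
t: 10.9
tcp_pos: [0.4598, -0.1691, 0.0693]
tool_rot: [0.365, 0.849, 0.351, 0.152]
force: [-3.5, -0.3, 2.2]
finger_gap: 0.083
gripper_force: 39.8
t 10.9 q [-1.02  0.82  2.05  1.13  0.87 -2.8 ] TCP in cradle mm [-20.8   0.   34.3]
turn left (world deg) [0.1  0.08 0.11] force cradle [-2.2 -0.4  3.5] gap 0.083
```

```bash
python3 -m crank '[{"dp":[0.009,0.008,-0.012],"angular":[0,0,0]},{"dp":[0.009,0.008,-0.012],"angular":[0,0,0]},{"dp":[0,0,0],"angular":[0,0,0]},{"dp":[0,0,0],"angular":[0,0,0]}]'; python3 -c "
from g import *
tell()"
```

```text
t: 11.3
tcp_pos: [0.4598, -0.1686, 0.069]
tool_rot: [0.365, 0.849, 0.351, 0.152]
force: [-8.6, -3.1, 7.2]
finger_gap: 0.085
gripper_force: 40.8
t 11.3 q [-1.02  0.82  2.05  1.13  0.87 -2.8 ] TCP in cradle mm [-21.1   0.1  33.8]
turn left (world deg) [0.1  0.08 0.11] force cradle [-3.7 -0.8 11. ] gap 0.085
```

Force rose from 3.5 to 11 N at the expected depth (33.8 against 34 mm), so it is seated. A quick numeric check that the carrier didn't slip in the hand comes next, then the hand-in.

```bash
python3 -m crank '[{"dp":[0,0,0],"angular":[0,0,0]},{"dp":[0,0,0],"angular":[0,0,0]},{"dp":[0,0,0],"angular":[0,0,0]}]' >/dev/null; python3 -c "
from g import *
tell();d,T,s=wrist('w6')
P,u,v=pts(d,np.ones((400,640),bool));c=(P-T[:3,3])@T[:3,:3]*1e3
q=c[hsv(d,5,18,120)[v,u]&(np.abs(c[:,1])<12)&(np.abs(c[:,2])<45)&(abs(c[:,0])<100)];print(len(q),q.max(0).round(1))
k=(np.abs(c[:,1])<10)&(c[:,2]>-15)&(c[:,2]<12)&(c[:,0]<-15)&(c[:,0]>-75);print(k.sum(),np.median(c[k],0).round(1),cv2.minAreaRect(c[k][:,:2].astype('f4')))
i=k&(c[:,2]<-3)&(c[:,2]>-10);print('slope z/x',np.polyfit(c[i,0],c[i,2],1).round(3))
"
```

```text
t 11.6 q [-1.02  0.82  2.05  1.13  0.87 -2.8 ] TCP in cradle mm [-21.1   0.1  33.8]
turn left (world deg) [0.1  0.08 0.11] force cradle [-4.5 -0.5 11.3] gap 0.084
11.6 [-1.02  0.82  2.05  1.13  0.87 -2.8 ] [ 0.4598 -0.1686  0.069 ] 0.08360773020630634
145 [-35.8   4.1  -3.8]
777 [-29.5  -0.2  -7.4] ((-36.41136932373047, -1.68681001663208), (42.79375457763672, 11.697077751159668), 0.7689597010612488)
slope z/x [-0.009 -7.678]
```

No slip and level; handing in.

```bash
python3 -c "
from station import order
print(order.sign_off())"
```

```text
the job is handed in; nothing more can be done
None
```

I handed the job in with the orange-ended carrier still gripped and seated in the reader cradle, pressed home at about 11 N so the pin should be down (I can't read the pin directly, and hand-in returned no verdict).

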